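Set the end stop of a slat drilling jig

ROBOT

A 6-joint arm with a two-finger parallel gripper is mounted at the origin on the work surface. World frame = base frame: x ahead of the robot, y to its left, z up, the work surface at z = 0. Lengths are in mm, angles in degrees, forces in N, time in s.
With the tool pointing down it reaches from about 350 to 850 mm from the base axis. Payload 8.1 kg.
Tool frame: the origin (TCP) lies midway between the tips of the shut fingers; the grasp point (between the pads) lies 19 mm behind it (ctrl.grip_depth is the distance from the TCP to the grasp point, in mm); y points along the fingers, z is the direction in which the jaws open and shut, and the axes are right-handed (so a half turn about y gives the same grasp; the last joint's range is limited). The gripper opens to 93 mm and grips with 3 to 60 N. Pads are 15 mm wide; open, the fingers measure 128 mm over their backs; the gripper's body (75 mm by 188 mm) begins 65 mm behind the grasp point.
Start: joints at [-4.893, 7.471, 85.268, -0, 87.261, -4.893], TCP at [600.004, 0.022, 218.635] pointing down, gripper open.
Joint ranges: [-169.43, 169.43], [-51.17, 129.36], [1.28, 143.12], [-76.62, 256.62], [0, 156.53], [-152.29, 152.29]. Speed limits (degrees/s): [136.94, 136.94, 159.86, 180, 180, 180].

INTERFACE

Orientations are given as a 3x3 rotation matrix whose columns are the frame's x, y, z axes.
In Python, from plant import ctrl gives the robot as it stands.
- The arm moves only by the tool step_arm, never from a script. Its argument "steps" is a list that holds one entry, the list of rows, each a list of 7 numbers: the shift along the tool's x, y, z in units of 0.02 m (1.0 is 0.02 m), then the turn, a rotation vector about the tool's x, y, z in units of 0.15 rad (1.0 is 0.15 rad), then the gripper's target within -1 to 1 (shut at 1, half-way at 0, fully open at -1). In form: [[[x, y, z, wx, wy, wz, grip], ...]]. A call has 1 to 20 rows; each row shifts and turns the commanded pose from where the row before left it, along the tool's axes as they then stand; what a row does not reach is not made up. A row lasts 1/8 s, in which the tool goes at most 62.5 mm and 10.7 degrees, less where a joint would pass 70% of its speed; a pose out of reach is approached as far as the arm can. A call with a number of a shift or a turn outside -1 to 1 is refused whole. A call with a gripper value outside its range is refused whole. The fingers move at their own pace and stop on an object; "newtons" is the grip in N (left out, the last holds). Time passes only in rows, so rows that do not move let the fingers close. It gives the time, the measured TCP pose, the force and the opening at its end, in the units of the state.
- ctrl.observe(): the state, without advancing time (a new reading comes with each control period).
- ctrl.camera(name): name is "scene" or "side" or "wrist"; returns a dict with "image" (400x640x3 uint8, blue, green, red), "mtx" (3x3 intrinsics, pixels), "R" (3x3) and "t" (3): a world point X has camera coordinates R X + t; the wrist camera has in their place "T_tool_cam" (4x4, takes a point from camera to tool coordinates, whose origin is the TCP and whose axes are the tool frame's). Camera axes: x right, y down, z forward; pixel columns grow to the right and rows downward; lengths in mm; the calibration is good to about 2 mm. A picture is of the moment at which its call begins: read the wrist's pose just before it. There is no depth.
- ctrl.close_job(): hands the job in, once; it reports no verdict.
Trained networks look in a picture, given as the dict that the camera call returned (one of the last four; its "shot" number tells which), for a name from the list of things; names that differ only in an ending like _2 or _b are one class to them, and where a whole thing is asked for, a point or a joint stands for the part that bears it (a point fixed in the world has none). Each returns a list of dicts, best first, with "score" (0 to 1); they miss things now and then, are a little off and sometimes report something else, mostly with a low value. They report only what shows in the picture. A call takes as long as a camera call. They do not tell look-alikes from the thing itself.
- ctrl.spot_in(picture, label): "xyz" ([x, y, z] in mm, in the coordinates of the camera as it stood for that picture, good to about 4 mm: the middle of the surface that is visible of it).
The state is a dict: "clock": time; "joints": joint angles; "qvel": joint speeds; "tau": joint torques, N m; "tool_pos": TCP position; "tool_rot": TCP orientation; "ft_force": force on the tool from outside, world axes, zero at the start; "ft_torque": the same for the moment, N m; "opening": finger opening in mm.
Only numpy, scipy, OpenCV 4.12 (cv2) and the standard library are available. Lean on these libraries where they do the work, as an engineer would, in place of code of your own. Each camera call takes 0.05 s, during which the arm holds its last target.

TASK

Set up the drilling jig for the next slat: with a fingertip roll the knurled wheel until the stop has moved in and its red pointer line stands in the green gauge mark. Then push the wooden slat along its channel until its end butts against the stop, gently enough that the stop keeps its setting. Nothing is to be picked up or lifted: do not push the stop itself by hand, leave the gauge mark where it is set and the other things on the counter alone.

Things in the scene. Friction and masses are not known exactly. Their poses are not given: they have to be found in the camera images.
- jig: Jig fixed to the counter: plywood base 150 x 390 mm, 12 mm thick, from y = -185 to +205 mm. Origin on the counter; x across it (away from the robot at yaw 0), y along its channel to the wheel. Channel at x = 0: wooden fences 39.4 mm apart, tops at 22 mm, y = -55 to +100. A blue drill guide bridges it at y = -15 to +15, z = 56 to 72 mm, its post at x = +48; gauge rail at x = +48 to +72.
- wheel_top (a point): Top of the knurled steel wheel (60 mm diameter, 24 mm wide, between blue cheeks 21 mm lower), at jig x = 0, y = +166, 77 mm above the counter. Its axle lies along jig y. Its rim is rubber-bushed: pressed from above it sinks up to 8 mm at 2 N per mm (this point marks the free top and does not move). A fingertip pressed 4 to 6 mm down and drawn 30 to 40 mm along jig x across the top rolls it by friction; repeat.
- wheel (a joint): Turn of the wheel in rad, 0 at the start, grows as its top rolls towards jig -x (towards the robot). That moves the stop to jig -y, towards the mark, 5 mm per rad: 6 mm of rim travel moves it 1 mm. Rolling the other way moves it back. It stays where it is left.
- pointer (a point): Tip of the red pointer line (2.5 mm wide, along jig x) on the stop's side arm, 46.5 mm above the counter at jig x = +49.5 mm. Moves with the stop along jig y. Axes as the jig's.
- mark (a point): Middle of the near end of the green gauge mark: a green band 8 mm wide (along jig y) on a small black rider on the gauge rail, level with the pointer, directly beyond its tip. Axes as the jig's. Set when the pointer's jig y agrees with the mark's (red line in the green band, its middle at most 4 mm off). It starts 13 to 28 mm to the jig -y side of the pointer.
- stop_face (a point): Middle of the stop face that the slat butts against, on the channel line, 23 mm above the counter, looking to jig -y, 13 mm to the -y side of the pointer line. Axes as the jig's.
- stop: The aluminium stop, a block 34 x 26 x 40 mm that slides along the channel, driven by the wheel; origin at the foot of its face on the channel floor, 12 mm above the counter. Pushing along it with more than about 15 N shifts it.
- slat_nose (a point): Middle of the slat's end face towards the stop, half-way up (23 mm above the counter). The slat is a loose pale wooden bar, 36 wide x 160 long x 22 mm high, about 80 g, lying on the jig base along the channel, its top 34 mm above the counter. Axes as the slat's: y along it, towards the stop.
- slat_tail (a point): Middle of the slat's other end face (160 mm from the nose, away from the stop), half-way up, 23 mm above the counter: the face to push on, in the direction of jig +y. It stays outside the fences all the way; 12 mm high base under it.
- spare_slat: Bystander: a second pale slat of the same size, lying on the counter in front of the jig. Origin under its centre.
- screwdriver: Bystander: a screwdriver lying on the counter beyond the jig.
- drill: Bystander: yellow and black cordless drill standing on its battery, 210 mm high. Origin under its centre.
- dumbbell: Bystander: black hexagonal dumbbell, 210 mm long, 70 mm high. Origin under its centre.
- glue: Bystander: white bottle with orange cap, 170 mm high. Origin under its centre.
- mug: Bystander: blue mug, 95 mm high. Origin under its centre.
- tape_measure: Bystander: yellow tape measure, 70 mm high. Origin under its centre.
Things that resemble listed ones, but are neither listed nor needed, are in the scene too. Leave any blue or orange look-alike of the part that bears slat_nose alone.

How it is judged:
By the outcome, as a careful person would: the job done as asked, in the order asked, and still so for the second after the job is handed in, with the robot touching nothing.
It also fails if it takes over 61 s, if anything falls off the work surface, if the arm or the gripper's body presses on something with over 40 N, if the wrist force passes 120 N, or if a joint passes its speed limit or range.

## Working session

There is one attempt and no reset: what is moved stays moved. The work goes in short steps, Python scripts to look and compute and a tool call to move; the robot and the scene stay as the last step left them, time stands still between calls to the robot, and variables do not carry over. Pictures are saved under pics/ and viewed, and the job is handed in when it is done.

Besides the shell and the picture viewer there is one more tool, called after "Request:" as a command line: name --argument value ..., lists and objects as JSON in quotes. step_arm: Moves the arm, as the interface text tells. Its arguments: {"type":"object","properties":{"steps":{"type":"array","items":{"type":"array","items":{"type":"array","items":{"type":"number"}}}},"newtons":{"type":"number"}},"required":["steps"]}

```bash
mkdir -p pics; ls; cat > h.py <<'E'
import numpy as np, cv2
from plant import ctrl
def shot(name,fn=None):
    s=ctrl.observe(); c=ctrl.camera(name)
    if name=='wrist':
        T=np.array(c['T_tool_cam']);Rt=np.array(s['tool_rot']);p=np.array(s['tool_pos'])
        Rwc=Rt@T[:3,:3]; o=Rt@T[:3,3]+p
    else:
        Rwc=np.array(c['R']).T; o=-Rwc@np.array(c['t'])
    if fn: cv2.imwrite('pics/'+fn,c['image'])
    return c,Rwc,o
def pix2z(c,Rwc,o,u,v,z):
    d=Rwc@np.linalg.inv(np.array(c['mtx']))@np.array([u,v,1.]); return o+d*(z-o[2])/d[2]
def proj(c,Rwc,o,X):
    q=np.array(c['mtx'])@(Rwc.T@(np.array(X)-o)); return q[:2]/q[2]
E
python3 - <<'E'
from h import *
print(ctrl.observe())
for n in ('scene','side','wrist'):
    c,R,o=shot(n,n+'1.png'); print(n,o.round())
    for l in ['jig','wheel_top','pointer','mark','stop_face','stop','slat_nose','slat_tail','spare_slat','wheel']:
        try:
            for r in ctrl.spot_in(c,l)[:3]:
                w=R@np.array(r['xyz'])+o; print(l,round(r['score'],2),w.round(),proj(c,R,o,w).round())
        except Exception as e: print(l,e)
E
```

```text
pics
{'clock': 0.0, 'joints': array([-4.89322395e+00,  7.51433240e+00,  8.53297328e+01, -1.85381569e-03,
        8.72605224e+01, -4.89341502e+00]), 'qvel': array([-0.03312504,  0.00979047,  0.01279651, -0.07607876,  0.00948451,
       -0.0426724 ]), 'tau': array([-1.61290725e-03, -5.59853125e+01, -4.91755986e+01,  7.67333270e-02,
        3.59135563e-02, -2.97389461e-04]), 'tool_pos': array([5.99431206e+02, 5.70727282e-02, 2.17591182e+02]), 'tool_rot': array([[ 4.79826922e-06, -1.82150045e-03,  9.99998341e-01],
       [-9.99999992e-01,  1.23504245e-04,  5.02324055e-06],
       [-1.23513190e-04, -9.99998333e-01, -1.82149985e-03]]), 'ft_force': array([ 0.48200266, -0.01314201, -0.21716181]), 'ft_torque': array([0.00083162, 0.00874183, 0.05317037]), 'opening': 92.82604359636233}
scene [994. 658. 851.]
jig 0.94 [561.  58.  12.] [329. 220.]
wheel_top 0.87 [565.  63.  13.] [329. 222.]
pointer 0.61 [544. 127.  46.] [349. 226.]
mark 0.59 [600. 113.  43.] [329. 231.]
stop_face 0.71 [546. 127.  44.] [348. 226.]
stop_face 0.5 [ 700. -331.   90.] [226. 143.]
stop 0.52 [547. 126.  39.] [348. 227.]
[... 1054 characters left out ...]
]
spare_slat 0.74 [426.  -5.  26.] [273. 220.]
wheel 0.58 [520. 151.  61.] [293. 174.]
wrist [600.  67. 385.]
jig 0.92 [546.  72.  14.] [277. 116.]
wheel_top 0.75 [544.  70.  15.] [275. 118.]
pointer 0.84 [547. 122.  53.] [270.  69.]
pointer 0.6 [435.  21.  24.] [192. 157.]
mark 0.7 [595. 106.  44.] [314.  85.]
stop_face 0.79 [543. 123.  51.] [268.  69.]
stop 0.9 [541. 125.  49.] [266.  66.]
slat_nose 0.77 [553. -50.  35.] [283. 211.]
slat_nose 0.72 [782. 183.  22.] [475.  17.]
slat_tail 0.92 [554. -44.  33.] [284. 206.]
slat_tail 0.63 [784. 182.  19.] [475.  19.]
spare_slat 0.92 [435.  20.  24.] [192. 157.]
spare_slat 0.33 [546.  74.  14.] [277. 115.]
wheel 0.79 [527. 161.  74.] [246.  23.]
```

```bash
cd pics; python3 -c "
import cv2
a=cv2.imread('scene1.png')[120:340,200:480];cv2.imwrite('s1c.png',cv2.resize(a,None,fx=2.7,fy=2.7,interpolation=2))
a=cv2.imread('side1.png')[120:300,200:430];cv2.imwrite('d1c.png',cv2.resize(a,None,fx=3.2,fy=3.2,interpolation=2))"
```

```text
(no output)
```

View pics/s1c.png

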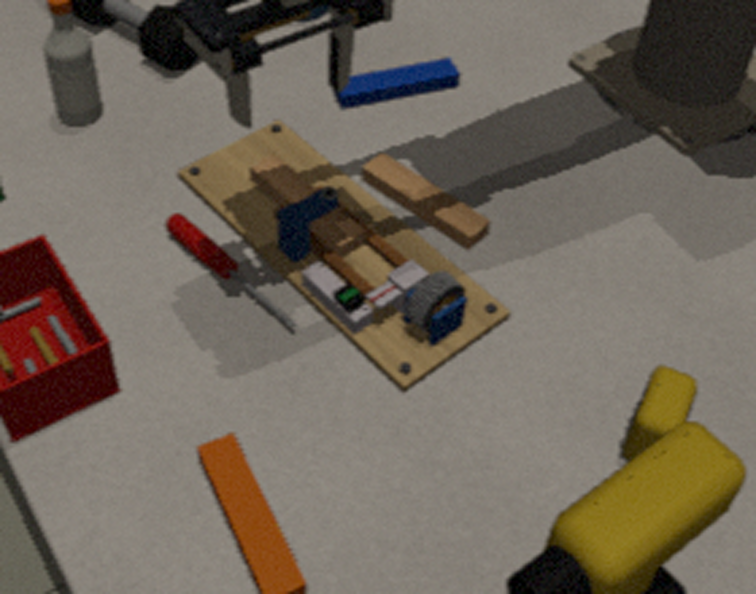

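View pics/d1c.png

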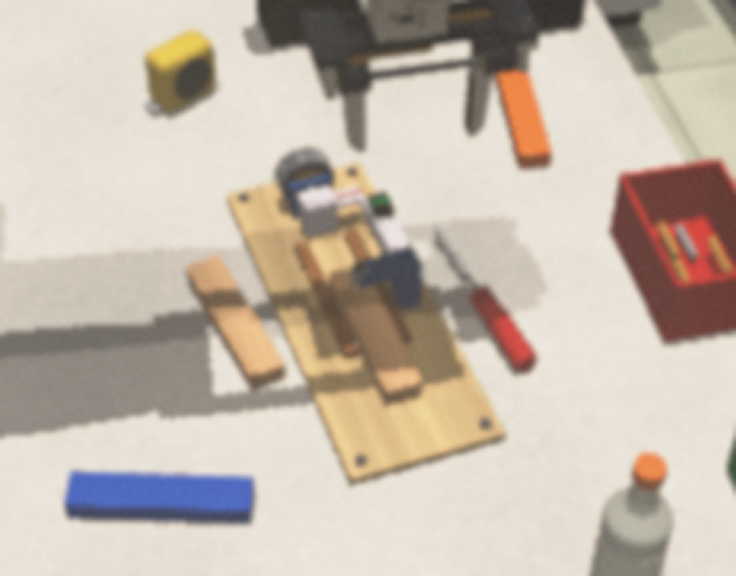

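View pics/wrist1.png

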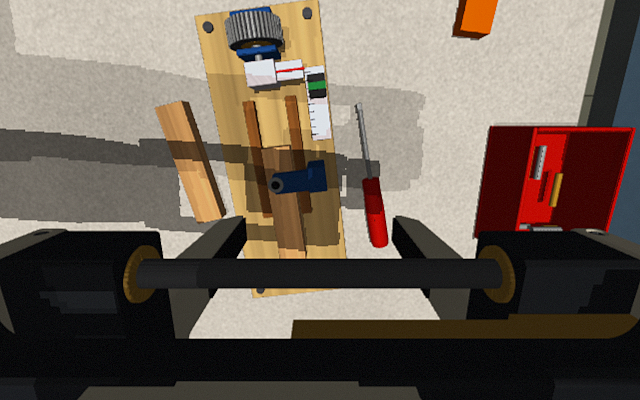

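The slat meant is the pale bar lying in the jig's channel (wrist px ~283,215). The other candidates are the loose pale spare (190,160), the blue bar and the orange bar, and none of those is in the channel. Next I measure the jig pose from its corners.

```bash
python3 - <<'E'
import cv2
a=cv2.imread('pics/wrist1.png')[0:300,150:380];cv2.imwrite('pics/w1c.png',cv2.resize(a[:150],None,fx=3.4,fy=3.4,interpolation=2))
cv2.imwrite('pics/w1d.png',cv2.resize(a[150:],None,fx=3.4,fy=3.4,interpolation=2))
E
```

```text
(no output)
```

View pics/w1c.png

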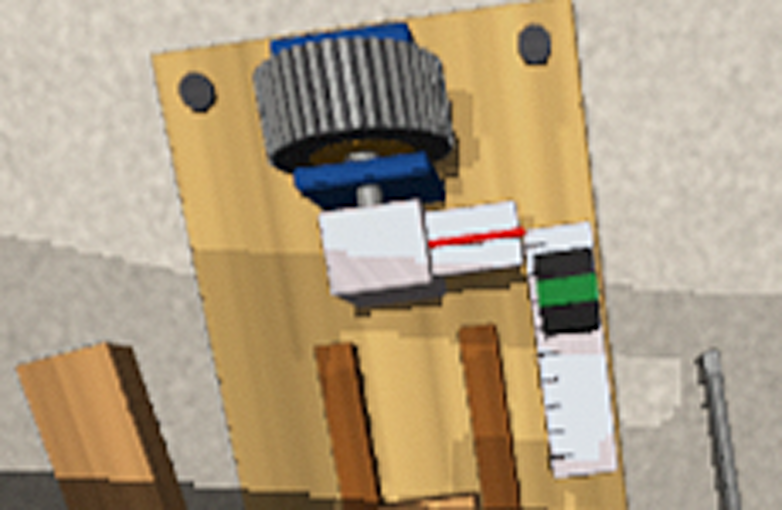

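View pics/w1d.png

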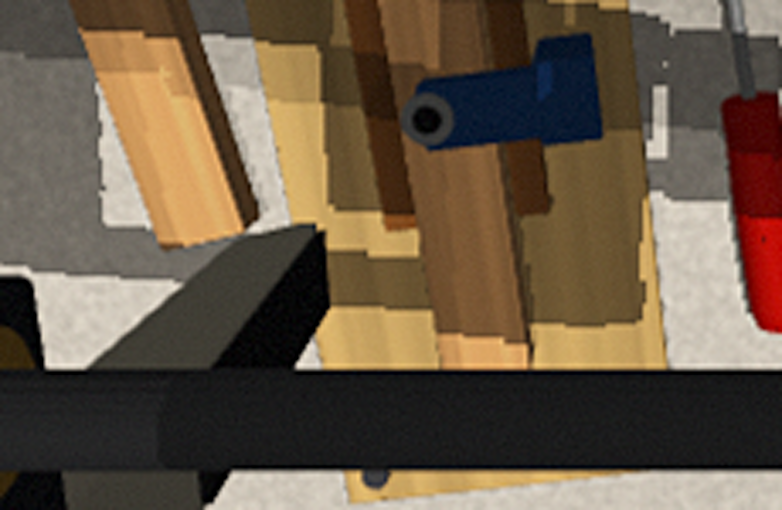

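```bash
python3 - <<'E'
from h import *
from scipy.optimize import least_squares
c,R,o=shot('wrist')
s=3.4
P={'TL':((152,54),(-75,205,12)),'TR':((572,0),(75,205,12)),'BL':((348,502+510),(-75,-185,12))}
for k,(p,j) in P.items(): print(k,pix2z(c,R,o,150+p[0]/s,p[1]/s,12).round(1))
def jw(q,J):
    J=np.array(J,float);cy,sy=np.cos(q[2]),np.sin(q[2]);return np.array([q[0]+cy*J[0]-sy*J[1],q[1]+sy*J[0]+cy*J[1],J[2]])
def f(q):
    r=[]
    for p,j in P.values(): r+=list(proj(c,R,o,jw(q,j))-[150+p[0]/s,p[1]/s])
    return r
q=least_squares(f,[550,20,0.1]).x;print(q[:2],np.degrees(q[2]),np.round(f(q),1))
def wj(w):
    d=w[:2]-q[:2];cy,sy=np.cos(q[2]),np.sin(q[2]);return np.array([cy*d[0]+sy*d[1],-sy*d[0]+cy*d[1]])
for n,p,z in [('ptr',(524,232),46.5),('ptrL',(430,243),46.5),('mark',(541,293),46.5),('slatR',(528,345+510),34),('slatL',(440,368+510),34),('stopfacetopR',(430,275),52),('drillhole',(427,120+510),72),('edge',(667,368+510),12)]:
    w=pix2z(c,R,o,150+p[0]/s,p[1]/s,z);print(n,w.round(1),wj(w).round(1))
for n,J in [('wheel',(0,166,77)),('slatline',(0,-200,50))]: print(n,jw(q,J).round(1))
E
```

```text
TL [451.9 187.5  12. ]
TR [599.5 204.2  12. ]
BL [ 498.1 -197.7   12. ]
[550.08837966  -7.35469765] 6.80160166450497 [-0.4  0.2  0.7 -0.8 -0.3  1.3]
ptr [583.5 123.7  46.5] [ 48.7 126.1]
ptrL [552.1 120.3  46.5] [ 17.1 126.5]
mark [589.  104.5  46.5] [ 51.9 106.5]
slatR [ 581.5 -109.2   34. ] [  19.1 -104.8]
slatL [ 545.4 -119.5   34. ] [ -17.9 -110.8]
stopfacetopR [552.5 109.5  52. ] [ 16.3 115.8]
drillhole [550.1  -6.4  72. ] [0.1 1. ]
edge [ 640.6 -131.2   12. ] [  75.2 -133.7]
wheel [530.4 157.5  77. ]
slatline [ 573.8 -205.9   50. ]
```

```bash
cat >> h.py <<'E'
Q=np.array([550.1,-7.35,np.radians(6.8)])
CY,SY=np.cos(Q[2]),np.sin(Q[2])
def wj(w):
    d=np.array(w)[:2]-Q[:2];return np.array([CY*d[0]+SY*d[1],-SY*d[0]+CY*d[1]])
def jw(J): return np.array([Q[0]+CY*J[0]-SY*J[1],Q[1]+SY*J[0]+CY*J[1],J[2]])
def tool():
    s=ctrl.observe();p=s['tool_pos'];print('t',round(s['clock'],2),'jig',wj(p).round(1),'z',p[2].round(1),'yaw',np.degrees(np.arctan2(s['tool_rot'][1,2],s['tool_rot'][0,2])).round(2),'f',s['ft_force'].round(1),'op',s['opening'])
E
python3 - <<'E'
from h import *
for n in ('scene','side'):
    c,R,o=shot(n)
    for l in ['drill','glue','mug','tape_measure','dumbbell','screwdriver']:
        for r in ctrl.spot_in(c,l)[:1]:
            w=R@np.array(r['xyz'])+o; print(n,l,round(r['score'],2),w.round(),wj(w).round())
E
```

```text
scene glue 0.71 [ 697. -329.   90.] [ 108. -337.]
scene tape_measure 0.91 [444. 378.  67.] [-60. 395.]
scene dumbbell 0.59 [ 581. -463.   46.] [ -24. -456.]
scene screwdriver 0.78 [682. -37.  22.] [127. -45.]
side drill 0.92 [582. 450. 162.] [ 86. 450.]
side glue 0.74 [ 686. -363.  100.] [  93. -370.]
side mug 0.57 [ 333. -408.   54.] [-263. -372.]
side tape_measure 0.91 [426. 359.  48.] [-80. 379.]
side dumbbell 0.88 [ 564. -418.   60.] [ -35. -409.]
side screwdriver 0.85 [669. -54.  22.] [113. -60.]
```

Request:
step_arm --steps '[[[0, 0, 0, 0, -0.79, 0, 1], [-0.9, 0, -0.2, 0, 0, 0, 1], [-0.9, 0, -0.2, 0, 0, 0, 1], [-0.9, 0, -0.2, 0, 0, 0, 1], [-0.9, 0.4, -0.2, 0, 0, 0, 1], [-0.9, 0.8, -0.2, 0, 0, 0, 1], [-0.9, 0.8, -0.2, 0, 0, 0, 1], [-0.9, 0.8, -0.2, 0, 0, 0, 1], [-0.9, 0.8, -0.25, 0, 0, 0, 1], [-1, 0.8, 0, 0, 0, 0, 1], [0, 0.8, 0, 0, 0, 0, 1], [0, 0.7, 0, 0, 0, 0, 1], [0, 0, 0, 0, 0, 0, 1]]]' --newtons 40

```text
clock: 4.03
tool_pos: [547.0, 158.2, 98.9]
tool_rot: [[0.118, -0.003, 0.993], [-0.993, -0.001, 0.118], [0.0, -1.0, -0.003]]
ft_force: [0.6, -0.2, -0.1]
opening: 0.3
```

```bash
python3 - <<'E'
from h import *
tool(); shot('side','side2.png')
c,R,o=shot('wrist','wrist2.png'); shot('scene','scene2.png')
a=cv2.imread('pics/scene2.png')[150:290,250:450];cv2.imwrite('pics/s2c.png',cv2.resize(a,None,fx=3.8,fy=3.8,interpolation=2))
E
```

```text
t 4.03 jig [ 16.5 164.8] z 98.9 yaw 6.75 f [ 0.6 -0.2 -0.1] op 0.3265587734254006
```

View pics/wrist2.png

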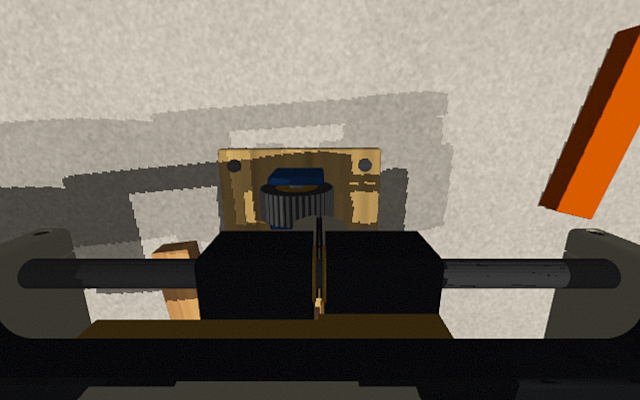

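View pics/s2c.png

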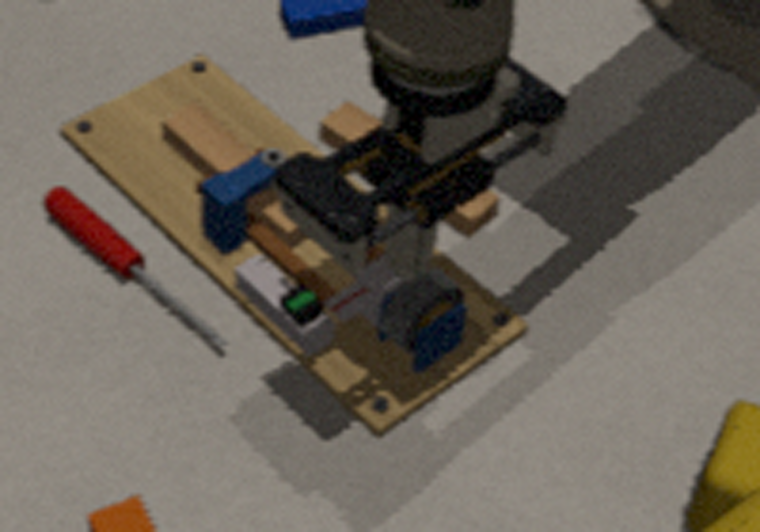

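Request:
step_arm --steps '[[[-0.05, 0.6, 0, 0, 0, 0, 1], [0, 0.5, 0, 0, 0, 0, 1], [0, 0.25, 0, 0, 0, 0, 1], [0, 0, 0, 0, 0, 0, 1], [0, 0, -0.3, 0, 0, 0, 1], [0, 0, -0.3, 0, 0, 0, 1]]]'

```text
clock: 4.92
tool_pos: [536.7, 158.7, 74.7]
tool_rot: [[0.118, 0.003, 0.993], [-0.993, 0.0, 0.118], [-0.0, -1.0, 0.003]]
ft_force: [2.4, -0.3, 4.0]
opening: 0.7
```

Request:
step_arm --steps '[[[0, 0.1, -0.3, 0, 0, 0, 1], [0, 0.05, -0.3, 0, 0, 0, 1], [0, 0.05, -0.3, 0, 0, 0, 1]]]'

```text
clock: 5.3
tool_pos: [519.1, 156.6, 71.5]
tool_rot: [[0.118, 0.004, 0.993], [-0.993, 0.001, 0.118], [-0.0, -1.0, 0.004]]
ft_force: [1.4, -0.5, 8.8]
opening: 0.5
```

Request:
step_arm --steps '[[[0, -0.7, -0.2, 0, 0, 0, 1], [0, -0.8, 0, 0, 0, 0, 1], [0, 0, 0, 0, 0, 0, 1]]]'

```text
clock: 5.68
tool_pos: [515.1, 156.2, 101.6]
tool_rot: [[0.118, 0.003, 0.993], [-0.993, 0.001, 0.118], [-0.0, -1.0, 0.003]]
ft_force: [0.1, -0.6, 0.9]
opening: 0.8
```

```bash
cat >> h.py <<'E'
def meas(fn,sc=True):
    c,R,o=shot('scene',fn)
    uv=np.array([proj(c,R,o,jw((55,115,46.5)))])[0]
    u,v=int(uv[0]),int(uv[1]); print('ctr',u,v)
    a=c['image'][v-35:v+35,u-45:u+45]; cv2.imwrite('pics/c'+fn,cv2.resize(a,None,fx=8,fy=8,interpolation=cv2.INTER_CUBIC))
    hsv=cv2.cvtColor(c['image'],cv2.COLOR_BGR2HSV)
    for n,lo,hi in [('green',(50,100,40),(80,255,255)),]:
        m=cv2.inRange(hsv,lo,hi); m2=np.zeros_like(m);m2[v-35:v+35,u-45:u+45]=m[v-35:v+35,u-45:u+45]
        ys,xs=np.nonzero(m2); print(n,len(xs),xs.mean(),ys.mean(),wj(pix2z(c,R,o,xs.mean(),ys.mean(),46.5)).round(1))
    m=cv2.inRange(hsv,(0,90,60),(8,255,255))|cv2.inRange(hsv,(170,90,60),(180,255,255))
    m2=np.zeros_like(m);m2[v-25:v+25,u-20:u+40]=m[v-25:v+25,u-20:u+40]
    ys,xs=np.nonzero(m2)
    if len(xs): 
        print('red',len(xs),xs.mean(),ys.mean(),wj(pix2z(c,R,o,xs.mean(),ys.mean(),46.5)).round(1))
E
python3 - <<'E'
from h import *
tool();meas('m3.png')
E
```

```text
t 5.67 jig [-15.4 166.6] z 101.6 yaw 6.79 f [ 0.1 -0.6  0.9] op 0.8432992752110747
ctr 331 229
green 23 328.82608695652175 228.65217391304347 [ 59.8 109.1]
red 10 341.3 227.2 [ 30.1 126.2]
```

View pics/cm3.png

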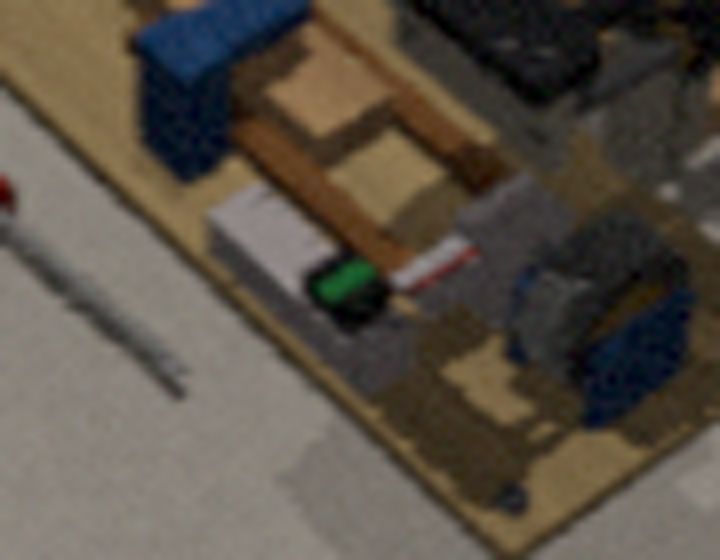

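Request:
step_arm --steps '[[[0, 0, 0.85, 0, 0, 0, 1], [0, 0.4, 0.85, 0, 0, 0, 1], [0, 0.6, 0, 0, 0, 0, 1], [0, 0.4, 0, 0, 0, 0, 1], [0, 0, 0, 0, 0, 0, 1], [0, 0, -0.3, 0, 0, 0, 1], [0, 0, -0.3, 0, 0, 0, 1], [0, 0, -0.3, 0, 0, 0, 1]]]'

```text
clock: 6.72
tool_pos: [530.6, 157.9, 73.0]
tool_rot: [[0.118, 0.003, 0.993], [-0.993, 0.0, 0.118], [0.0, -1.0, 0.003]]
ft_force: [3.1, -1.1, 7.0]
opening: 0.6
```

Request:
step_arm --steps '[[[0, 0, -0.3, 0, 0, 0, 1], [0, 0, -0.3, 0, 0, 0, 1], [0, 0, -0.3, 0, 0, 0, 1], [0, -0.6, 0, 0, 0, 0, 1], [0, -0.8, 0, 0, 0, 0, 1], [0, 0, 0, 0, 0, 0, 1]]]'

```text
clock: 7.48
tool_pos: [513.3, 156.0, 101.8]
tool_rot: [[0.118, 0.003, 0.993], [-0.993, 0.001, 0.118], [-0.0, -1.0, 0.003]]
ft_force: [-0.5, 0.0, 0.3]
opening: 0.2
```

```bash
python3 - <<'E'
from h import *
tool();meas('m4.png')
E
```

```text
t 7.47 jig [-17.2 166.6] z 101.8 yaw 6.79 f [-0.5  0.   0.3] op 0.18257881068983364
ctr 331 229
green 24 328.875 228.54166666666666 [ 59.4 108.8]
red 10 338.7 226.8 [ 34.6 120.7]
```

View pics/cm4.png

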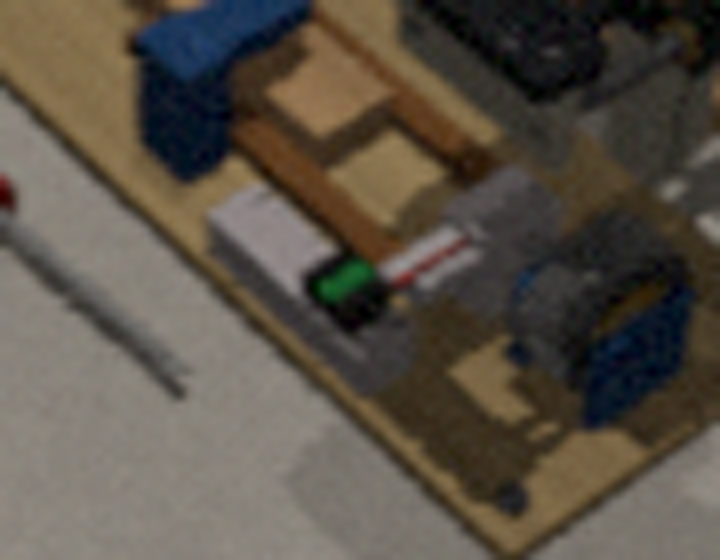

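Request:
step_arm --steps '[[[0, 0, 0.9, 0, 0, 0, 1], [0, 0.4, 0.9, 0, 0, 0, 1], [0, 0.6, 0, 0, 0, 0, 1], [0, 0.4, 0, 0, 0, 0, 1], [0, 0, 0, 0, 0, 0, 1], [0, 0, -0.3, 0, 0, 0, 1], [0, 0, -0.3, 0, 0, 0, 1], [0, 0, -0.3, 0, 0, 0, 1], [0, 0, -0.3, 0, 0, 0, 1], [0, 0, -0.3, 0, 0, 0, 1], [0, 0, -0.3, 0, 0, 0, 1], [0, -0.6, 0, 0, 0, 0, 1], [0, -0.8, 0, 0, 0, 0, 1], [0, 0, 0, 0, 0, 0, 1]]]'

```text
clock: 9.28
tool_pos: [513.3, 156.0, 101.8]
tool_rot: [[0.118, 0.003, 0.993], [-0.993, 0.001, 0.118], [-0.0, -1.0, 0.003]]
ft_force: [0.1, 0.2, -0.3]
opening: 0.4
```

```bash
python3 - <<'E'
from h import *
tool();meas('m5.png')
E
```

```text
t 9.28 jig [-17.1 166.6] z 101.8 yaw 6.79 f [ 0.1  0.2 -0.3] op 0.4160629347682864
ctr 331 229
green 23 328.7391304347826 228.6086956521739 [ 59.9 108.8]
red 11 337.6363636363636 225.36363636363637 [ 33.5 115.1]
```

View pics/cm5.png

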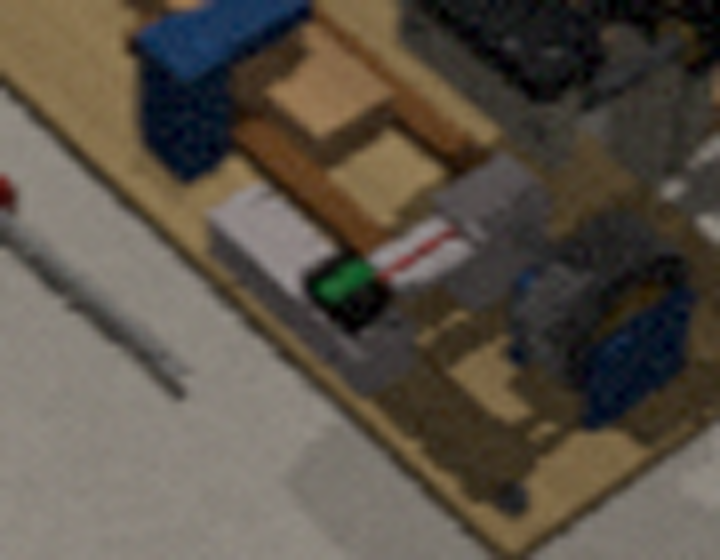

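Request:
step_arm --steps '[[[0, 0, 0.9, 0, 0, 0, 1], [0, 0.4, 0.9, 0, 0, 0, 1], [0, 0.6, 0, 0, 0, 0, 1], [0, 0.4, 0, 0, 0, 0, 1], [0, 0, 0, 0, 0, 0, 1], [0, 0, -0.3, 0, 0, 0, 1], [0, 0, -0.3, 0, 0, 0, 1], [0, 0, -0.3, 0, 0, 0, 1], [0, 0, -0.3, 0, 0, 0, 1], [0, 0, -0.3, 0, 0, 0, 1], [0, 0, -0.3, 0, 0, 0, 1], [0, -0.6, 0, 0, 0, 0, 1], [0, -0.8, 0, 0, 0, 0, 1], [0, 0, 0, 0, 0, 0, 1]]]'

```text
clock: 11.08
tool_pos: [513.4, 156.0, 101.8]
tool_rot: [[0.118, 0.003, 0.993], [-0.993, 0.001, 0.118], [-0.0, -1.0, 0.003]]
ft_force: [0.6, 0.2, 0.1]
opening: 0.4
```

Request:
step_arm --steps '[[[0.5, -1, 0.1, 0, 0, 0, 1], [1, -1, 0.1, 0, 0, 0, 1], [1, -1, 0.1, 0, 0, 0, 1], [1, -1, 0.1, 0, 0, 0, 1], [1, -0.5, 0.1, 0, 0, 0, 1], [1, 0, 0.1, 0, 0, 0, 1], [1, 0, 0.1, 0, 0, 0, 1], [1, 0, 0.1, 0, 0, 0, 1], [1, 0, 0, 0, 0, 0, 1], [0, 0, 0, 0, 0, 0, 1], [0, 0, 0, 0, 0, 0, 1]]]'

```text
clock: 12.45
tool_pos: [547.9, -11.1, 189.5]
tool_rot: [[0.118, -0.0, 0.993], [-0.993, 0.0, 0.118], [-0.0, -1.0, -0.0]]
ft_force: [-0.8, 0.3, 0.2]
opening: 0.2
```

```bash
python3 - <<'E'
from h import *
tool();meas('m6.png')
c,R,o=shot('wrist','wrist6.png')
u,v=proj(c,R,o,jw((40,110,46))); u=int(u);v=int(v);print(u,v)
y0=max(0,v-50);x0=u-75
a=c['image'][y0:y0+110,x0:x0+150];cv2.imwrite('pics/w6c.png',cv2.resize(a,None,fx=5,fy=5,interpolation=2));print(x0,y0)
E
```

```text
t 12.45 jig [-2.7 -3.5] z 189.5 yaw 6.77 f [-0.8  0.3  0.2] op 0.16077906901654163
ctr 331 229
green 23 328.6521739130435 228.65217391304347 [ 60.1 108.8]
red 9 336.77777777777777 223.88888888888889 [ 31.9 109.7]
359 74
284 24
```

View pics/w6c.png

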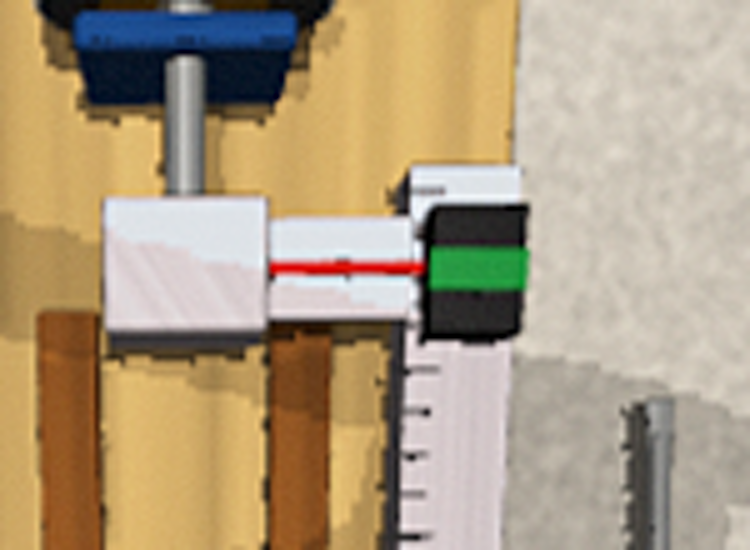

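View pics/wrist6.png

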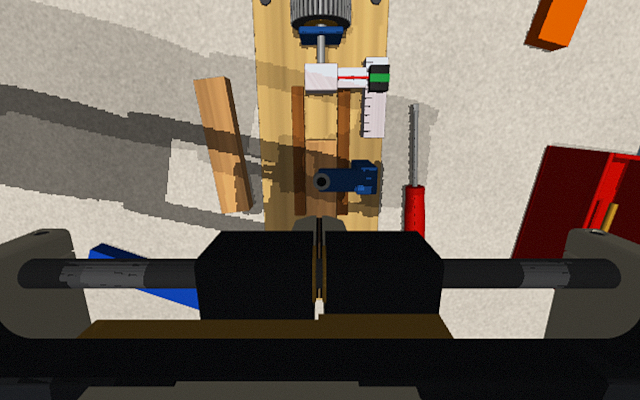

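Request:
step_arm --steps '[[[1, 0, 0.13, 0, 0, 0, 1], [1, 0, 0, 0, 0, 0, 1], [1, 0, 0, 0, 0, 0, 1], [1, 0, 0, 0, 0, 0, 1], [1, 0, 0, 0, 0, 0, 1], [1, 0, 0, 0, 0, 0, 1], [0.6, 0.5, 0, 0, 0, 0, 1], [0, 1, 0, 0, 0, 0, 1], [0, 1, 0, 0, 0, 0, 1], [0, 1, 0, 0, 0, 0, 1], [0, 1, 0, 0, 0, 0, 1], [0, 1, 0, 0, 0, 0, 1], [0, 1, 0, 0, 0, 0, 1], [0, 0, 0, 0, 0, 0, 1]]]'

```text
clock: 14.3
tool_pos: [564.5, -141.4, 57.1]
tool_rot: [[0.118, -0.004, 0.993], [-0.993, 0.001, 0.118], [-0.002, -1.0, -0.004]]
ft_force: [-0.3, 0.2, 0.1]
opening: 0.5
```

```bash
python3 - <<'E'
from h import *
tool()
c,R,o=shot('side','side7.png')
u,v=map(int,proj(c,R,o,jw((0,-90,34))))
a=c['image'][v-50:v+40,u-60:u+60];cv2.imwrite('pics/d7c.png',cv2.resize(a,None,fx=6,fy=6,interpolation=2))
c,R,o=shot('wrist','wrist7.png')
E
```

```text
t 14.3 jig [  -1.6 -134.8] z 57.1 yaw 6.79 f [-0.3  0.2  0.1] op 0.524356213079066
```

View pics/d7c.png

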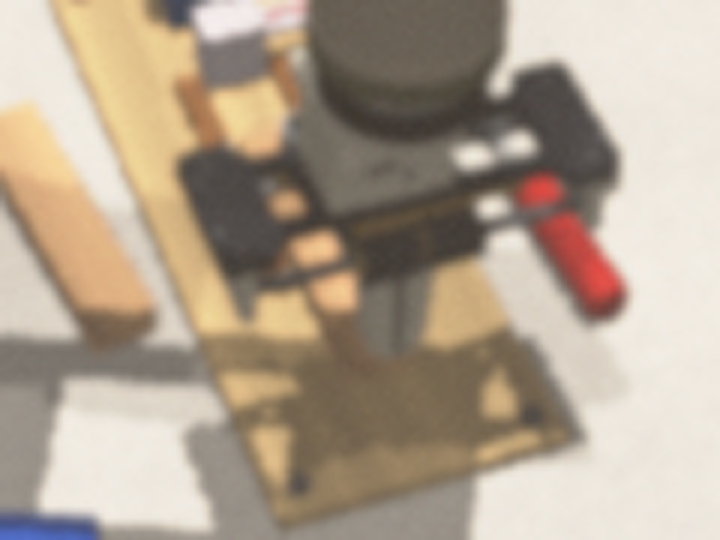

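View pics/wrist7.png

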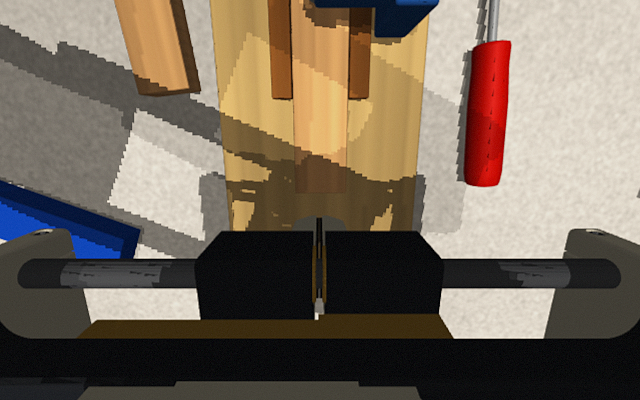

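```bash
python3 - <<'E'
from h import *
c,R,o=shot('wrist')
for p in [(296,192),(346,192),(293,100),(348,100)]: print(wj(pix2z(c,R,o,*p,34)).round(1))
E
```

```text
[ -16.2 -118.5]
[  19.6 -118.5]
[-16.9 -55.8]
[ 19.4 -55.8]
```

Request:
step_arm --steps '[[[0, 0.8, 0.05, 0, 0, 0, 1], [0, 0.8, 0, 0, 0, 0, 1], [0, 0.2, 0, 0, 0, 0, 1], [0, 0, 0, 0, 0, 0, 1]]]'

```text
clock: 14.95
tool_pos: [566.5, -141.7, 22.8]
tool_rot: [[0.118, -0.001, 0.993], [-0.993, 0.0, 0.118], [-0.001, -1.0, -0.001]]
ft_force: [-0.1, 0.5, 0.3]
opening: 0.5
```

Request:
step_arm --steps '[[[-0.4, 0.1, 0.05, 0, 0, 0, 1], [-0.4, 0, 0, 0, 0, 0, 1], [-0.4, 0, 0, 0, 0, 0, 1], [-0.4, 0, 0, 0, 0, 0, 1], [-0.4, 0, 0, 0, 0, 0, 1], [-0.2, 0, 0, 0, 0, 0, 1], [0, 0, 0, 0, 0, 0, 1]]]'

```text
clock: 15.82
tool_pos: [562.8, -97.6, 21.6]
tool_rot: [[0.119, -0.0, 0.993], [-0.993, 0.0, 0.119], [-0.0, -1.0, -0.0]]
ft_force: [-1.1, 0.4, 0.2]
opening: 0.3
```

```bash
cat > nose.py <<'E'
from h import *
import sys
tool()
c,R,o=shot('scene','n%s.png'%sys.argv[1])
u,v=map(int,proj(c,R,o,jw((10,80,34))))
a=c['image'][v-40:v+40,u-50:u+50];cv2.imwrite('pics/cn%s.png'%sys.argv[1],cv2.resize(a,None,fx=7,fy=7,interpolation=2))
for x in (-18,0,18):print(proj(c,R,o,jw((x,93.5,34))).round(1), u-50,v-40)
E
python3 nose.py 8
```

```text
t 15.82 jig [  1.9 -91.1] z 21.6 yaw 6.81 f [-1.1  0.4  0.2] op 0.25100566596909507
[346.1 215. ] 285 176
[341.3 218. ] 285 176
[336.5 221. ] 285 176
```

View pics/cn8.png

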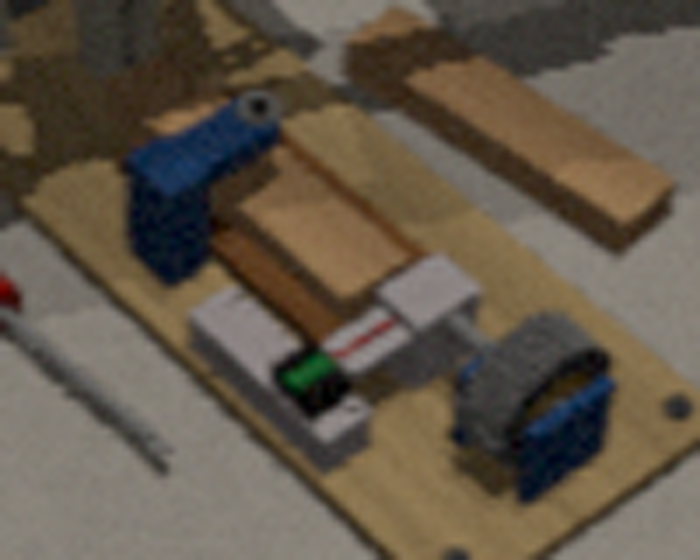

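Request:
step_arm --steps '[[[-0.15, 0, 0, 0, 0, 0, 1], [-0.1, 0, 0, 0, 0, 0, 1], [0, 0, 0, 0, 0, 0, 1]]]'

```text
clock: 16.25
tool_pos: [562.3, -92.9, 21.6]
tool_rot: [[0.118, -0.0, 0.993], [-0.993, 0.0, 0.118], [-0.0, -1.0, -0.0]]
ft_force: [-0.4, -0.2, -0.6]
opening: -0.1
```

Request:
step_arm --steps '[[[-0.1, 0, 0, 0, 0, 0, 1], [0, 0, 0, 0, 0, 0, 1]]]'

```text
clock: 16.5
tool_pos: [562.1, -91.0, 21.6]
tool_rot: [[0.118, -0.0, 0.993], [-0.993, 0.0, 0.118], [-0.0, -1.0, -0.0]]
ft_force: [0.1, 0.1, -0.4]
opening: 0.3
```

```bash
python3 nose.py 9
```

```text
t 16.5 jig [  2.  -84.4] z 21.6 yaw 6.79 f [ 0.1  0.1 -0.4] op 0.2516644674994301
[346.1 215. ] 285 176
[341.3 218. ] 285 176
[336.5 221. ] 285 176
```

View pics/cn9.png

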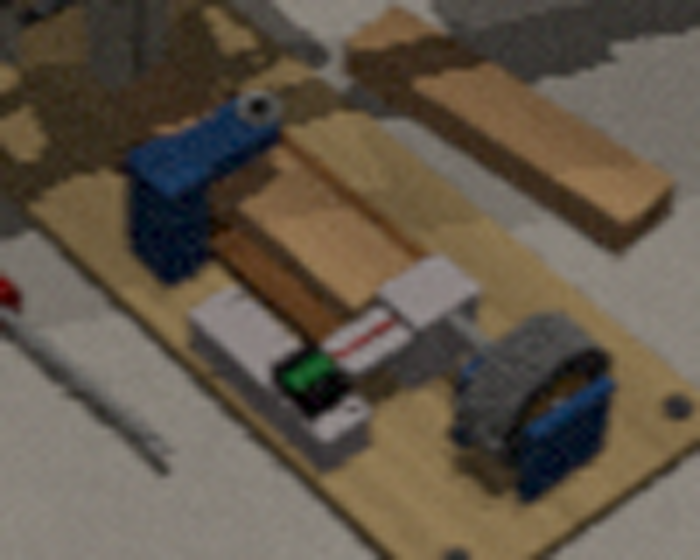

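Request:
step_arm --steps '[[[-0.05, 0, 0, 0, 0, 0, 1], [-0.05, 0, 0, 0, 0, 0, 1]]]'

```text
clock: 16.8
tool_pos: [561.9, -89.1, 21.7]
tool_rot: [[0.118, 0.0, 0.993], [-0.993, -0.0, 0.118], [0.0, -1.0, 0.0]]
ft_force: [-0.7, -0.2, -0.5]
opening: 0.7
```

Request:
step_arm --steps '[[[-0.05, 0, 0, 0, 0, 0, 1], [-0.05, 0, 0, 0, 0, 0, 1]]]'

```text
clock: 17.05
tool_pos: [561.6, -87.1, 21.6]
tool_rot: [[0.118, -0.0, 0.993], [-0.993, 0.0, 0.118], [-0.0, -1.0, -0.0]]
ft_force: [-0.5, -1.1, -0.1]
opening: 0.4
```

Request:
step_arm --steps '[[[-0.05, 0, 0, 0, 0, 0, 1], [-0.05, 0, 0, 0, 0, 0, 1]]]'

```text
clock: 17.3
tool_pos: [561.4, -85.1, 21.6]
tool_rot: [[0.118, -0.0, 0.993], [-0.993, -0.0, 0.118], [0.0, -1.0, -0.0]]
ft_force: [-0.7, -0.7, -0.1]
opening: 0.4
```

```bash
python3 nose.py 10
```

```text
t 17.3 jig [  2.  -78.5] z 21.6 yaw 6.79 f [-0.7 -0.7 -0.1] op 0.36490951585779546
[346.1 215. ] 285 176
[341.3 218. ] 285 176
[336.5 221. ] 285 176
```

View pics/cn10.png

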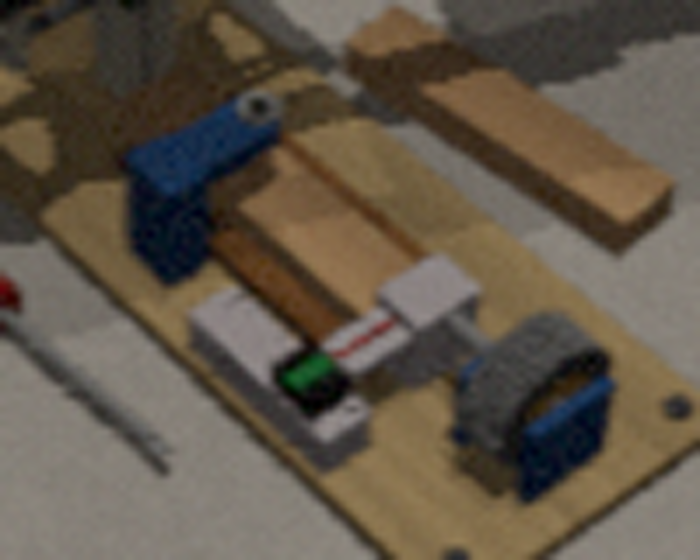

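Request:
step_arm --steps '[[[-0.05, 0, 0, 0, 0, 0, 1], [-0.05, 0, 0, 0, 0, 0, 1]]]'

```text
clock: 17.6
tool_pos: [561.2, -83.1, 21.6]
tool_rot: [[0.118, -0.0, 0.993], [-0.993, -0.0, 0.118], [0.0, -1.0, -0.0]]
ft_force: [0.1, -0.7, -0.3]
opening: 0.1
```

Request:
step_arm --steps '[[[-0.05, 0, 0, 0, 0, 0, 1], [0, 0, 0, 0, 0, 0, 1]]]'

```text
clock: 17.85
tool_pos: [561.0, -82.0, 21.6]
tool_rot: [[0.118, -0.0, 0.993], [-0.993, 0.0, 0.118], [-0.0, -1.0, -0.0]]
ft_force: [-1.0, 0.5, -0.6]
opening: 0.4
```

Request:
step_arm --steps '[[[-0.05, 0, 0, 0, 0, 0, 1], [0, 0, 0, 0, 0, 0, 1]]]'

```text
clock: 18.1
tool_pos: [561.1, -81.5, 21.8]
tool_rot: [[0.118, 0.0, 0.993], [-0.993, -0.001, 0.118], [0.001, -1.0, 0.0]]
ft_force: [0.5, -2.7, -0.7]
opening: 0.4
```

Request:
step_arm --steps '[[[-0.03, 0, 0, 0, 0, 0, 1], [0, 0, 0, 0, 0, 0, 1]]]'

```text
clock: 18.35
tool_pos: [561.2, -81.4, 21.9]
tool_rot: [[0.118, 0.001, 0.993], [-0.993, -0.001, 0.118], [0.001, -1.0, 0.001]]
ft_force: [1.1, -5.8, -0.3]
opening: 0.5
```

Firm contact at 5.8 N, and the tool no longer advances, so the slat is butted. Next I back off, lift and check from the wrist.

Request:
step_arm --steps '[[[0.1, 0, 0, 0, 0, 0, 1], [0.3, 0, 0, 0, 0, 0, 1], [0.8, 0, 0, 0, 0, 0, 1], [0.5, -0.8, 0, 0, 0, 0, 1], [0, -1, 0, 0, 0, 0, 1], [0, -1, 0, 0, 0, 0, 1], [0, -1, 0, 0, 0, 0, 1], [0, -1, 0, 0, 0, 0, 1], [0, -1, 0, 0, 0, 0, 1], [-1, -1, 0, 0, 0, 0, 1], [-1, -0.8, 0, 0, 0, 0, 1], [-1, 0, 0, 0, 0, 0, 1], [-1, 0, 0, 0, 0, 0, 1], [-1, 0, 0, 0, 0, 0, 1], [-1, 0, 0, 0, 0, 0, 1], [0, 0, 0, 0, 0, 0, 1], [0, 0, 0, 0, 0, 0, 1]]]'

```text
clock: 20.48
tool_pos: [550.7, 4.7, 173.5]
tool_rot: [[0.119, -0.0, 0.993], [-0.993, -0.0, 0.119], [0.0, -1.0, -0.0]]
ft_force: [0.2, -0.2, -0.0]
opening: 1.0
```

```bash
python3 - <<'E'
from h import *
tool();meas('m11.png')
c,R,o=shot('wrist','wrist11.png')
u,v=proj(c,R,o,jw((30,100,46))); u=int(u);v=int(v)
y0=max(0,v-50);x0=u-75
a=c['image'][y0:y0+110,x0:x0+150];cv2.imwrite('pics/w11c.png',cv2.resize(a,None,fx=5,fy=5,interpolation=2));print(x0,y0)
E
```

```text
t 20.48 jig [ 2.  11.9] z 173.5 yaw 6.81 f [ 0.2 -0.2 -0. ] op 1.0002243697401632
ctr 331 229
green 21 328.85714285714283 228.52380952380952 [ 59.4 108.8]
red 10 337.2 223.6 [ 30.3 109.6]
271 48
```

View pics/w11c.png

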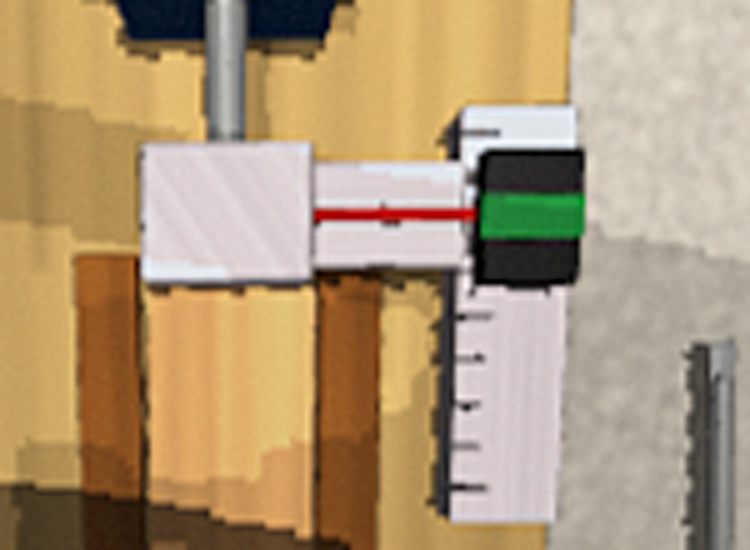

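View pics/cm11.png

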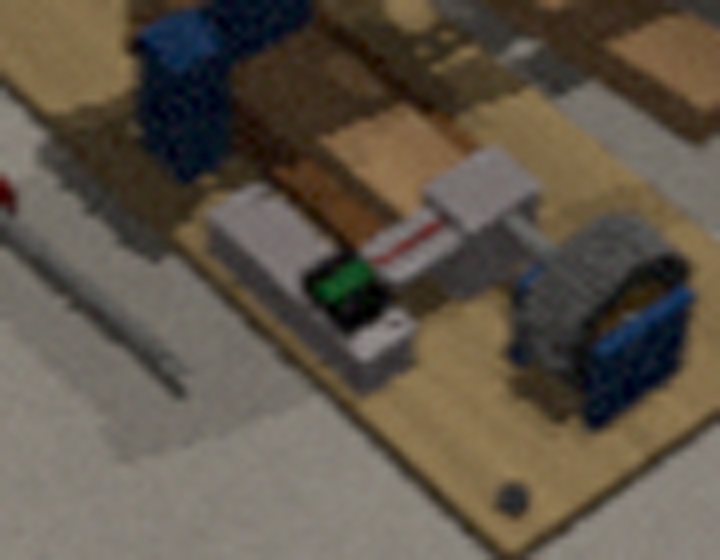

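The red line (crop row 214) sits in the middle of the green band (rows 193–237). The slat meets the stop face, and the tool is clear of everything.

```bash
python3 -c "
from plant import ctrl
print(ctrl.close_job())"
```

```text
the job is handed in; nothing more can be done
None
```

The jig is set and the job is handed in: the stop's pointer is in the green mark and the slat is butted against the stop.

- **Stop setting:** I rolled the wheel with the shut fingertips in four strokes, which moved the pointer about 19 mm to the mark. The wrist picture then showed the red line within about 1 mm of the middle of the green band, and it still did after the slat was pushed.
- **Slat:** I pushed the tail along the channel in small steps until the tool stopped advancing. The largest force I read was 5.8 N, well under the roughly 15 N that would shift the stop. After I backed off, the last pictures showed no gap between the slat and the stop.
- **Other checks:** The last force reading was about zero with the gripper raised clear of everything, at about 20.5 s of the 61 s allowed. None of the checks at the end failed.
- **Disagreement:** My two wrist-camera estimates of the slat's tail position differed by about 10 mm, so I relied on the contact force to decide when it had butted.

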